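Roll the forming bar onto the red fold line

ROBOT

A 7-joint arm with a two-finger parallel gripper is mounted at the origin on the work surface; the furniture and walls round the work are solid. World frame = base frame: x ahead of the robot, y to its left, z up, the work surface at z = 0. Lengths are in m, angles in degrees, forces in N, time in s.
With the tool pointing down it reaches from about 0.425 to 0.875 m from the base axis. Payload 4.7 kg.
Tool frame: the origin (TCP) lies at the very end of the fingers, on their centre line; the grasp point (between the pads) lies 19 mm behind it; z points along the fingers, y is the line along which they close (so a half turn about z gives the same grasp; the last joint's range is limited). The gripper opens to 87 mm and grips with 3 to 60 N. Pads are 19 mm wide; open, the fingers measure 117 mm over their backs; the gripper's body (75 mm by 190 mm) begins 51 mm behind the grasp point.
Start: joints at [77.011, 18.392, -4.016, 83.108, 1.295, 78.541, -3.26], TCP at [0.155, -0.631, 0.223] pointing down, gripper open.
Joint ranges: [-163.93, 163.93], [-17.29, 119.83], [-79.2, 71.16], [3.27, 140.29], [-89.18, 269.18], [5.43, 117.66], [-154.24, 154.24]. Speed limits (degrees/s): [147.25, 147.25, 180, 180, 180, 180, 180].

INTERFACE

Orientations are given as [roll, pitch, yaw] about the fixed x, y, z axes, in that order (R = Rz(yaw) Ry(pitch) Rx(roll)).
In Python, from cell import telemetry, cams, env gives the robot as it stands.
- The arm moves only by the tool arm_command, never from a script. Its argument "series" is text: rows parted by semicolons, each of 5 numbers parted by spaces: the shift along the tool's x, y, z in mm, then the turn about the tool's z in rad, then the closure in counts, from 0 (fully open) to 255 (shut). A call has 1 to 20 rows; each row shifts and turns the commanded pose from where the row before left it, along the tool's axes as they then stand; what a row does not reach is not made up. A row lasts 1/12 s, in which the tool goes at most 41.7 mm and 7.16 degrees, less where a joint would pass 70% of its speed; a pose out of reach is approached as far as the arm can. A call is refused whole if a number of a shift passes 41.7 or a number of a turn 0.125, either way. A call with a gripper value outside its range is refused whole. The fingers move at their own pace and stop on an object; "squeeze" is the grip in N (left out, the last holds). Time passes only in rows, so rows that do not move let the fingers close. It gives the time, the measured TCP pose, the force, the opening and the grip force at its end, in the units of the state.
- telemetry.get_obs(): the state, without advancing time (a new reading comes with each control period).
- cams.read_camera(name): name is "scene" or "top" or "wrist"; returns the picture (384x512x3 uint8, blue, green, red); there is no depth.
- cams.calibration(name): a dict with "K" (3x3 intrinsics, pixels), "dist" ([k1, k2, p1, p2, k3] as OpenCV has them; the pictures are not rectified), "origin" and "rotation" of the camera in the world; the wrist camera has in their place "hand_eye" (4x4, takes a point from camera to tool coordinates, whose origin is the TCP and whose axes are the flange's). Camera axes: x right, y down, z forward; pixel columns grow to the right and rows downward; lengths in m; the calibration is good to about 2 mm. A picture is of the moment at which its call begins: read the wrist's pose just before it. calibration takes no time and is no camera call.
- env.sign_off(): hands the job in; it is judged then, once.
The state is a dict: "time_s": time; "qpos": joint angles; "joint_velocities": joint speeds; "effort": joint torques, N m; "tool_pos": TCP position; "tool_rot": TCP orientation; "force": force on the tool from outside, world axes, zero at the start; "wrist_torque": the same for the moment, N m; "grip_width": finger opening in m; "grasp_force": force on a finger pad.
Only numpy, scipy, OpenCV 4.12 (cv2) and the standard library are available. Lean on these libraries where they do the work, as an engineer would, in place of code of your own. Each camera call takes 0.05 s, during which the arm holds its last target. There are 200 camera calls.

TASK

Get the cork forming board ready for a fold: with your fingertips, push the top of the round white bar sideways so that it rolls over the board and comes to rest on the red line, lying along the line and centred over it. Only roll it: push on its upper half, do not pinch it, lift it or shove it along from low down, and leave the brass weight, the little red bottle and the green tin where they are.

Things in the scene. Friction and masses are not known exactly. Their poses are not given: they have to be found in the camera images.
- bar_center (a point): Centre of the bar (on its axis, half-way along), 28 mm above the bench as it lies; top of the bar at 48 mm. Solid white nylon cylinder, 40 mm diameter, 130 mm long, 0.25 kg, brass end caps, dark stripe (on top at the start). Lies loose between the lines, within 4 degrees of parallel to them.
- red_line: Red painted line, 4 mm wide and 164 mm long, flat on the board, with an 18 mm cross tick near each end. Origin at its middle on the board's surface, 8 mm above the bench; x axis along the line, y across it, z up. Fixed. It lies 60 to 100 mm from the bar, on either side of it (red and blue may be swapped).
- blue_line: Blue painted line of the same shape and axes on the other side of the board, parallel to the red one and 160 mm from it. Not the one wanted.
- board: Cork-faced forming board, fixed on the bench: 180 mm (its x, along the lines) by 300 mm (its y, the rolling direction), 8 mm thick. Origin at the centre of its underside, z up.
- bar: The same bar as a body (origin on its skin, 20 mm from the axis and half-way along: it goes round with the bar, use bar_center for position). x axis = long axis. A few N pressed on its top roll it without slip, its centre going half as far as the fingertip. The cork brakes it: let go, it stops at once.
- brass_weight: Bystander: turned brass weight, 59 mm wide foot, 90 mm high, loose, stands on the bench beside the board's left end. Origin at the centre of its underside.
- edge_paint: Bystander: small red bottle with a black cap, 32 mm wide, 52 mm high, loose, stands on the bench beside the board's right end. Origin at the centre of its underside.
- needle_tin: Bystander: flat green and white tin, 41x75x16 mm, loose, lies on the bench beside the board's right end. Origin at the centre of its underside.
Things that resemble listed ones, but are neither listed nor needed, are in the scene too. What is meant by the bar is not pink, and is the smaller of those in its own colour.

How it is judged:
By the outcome, as a careful person would: the job done as asked, in the order asked, and still so for the second after the job is handed in, with the robot touching nothing.
It also fails if it takes over 58 s, if anything falls off the work surface, if the arm or the gripper's body presses on something with over 40 N, if the wrist force passes 120 N, or if a joint passes its speed limit or range.

## Working session

There is one attempt and no reset: what is moved stays moved. The work goes in short steps, Python scripts to look and compute and a tool call to move; the robot and the scene stay as the last step left them, time stands still between calls to the robot, and variables do not carry over. Pictures are saved under pics/ and viewed, at most 10 in all, crops included, and the job is handed in when it is done.

Besides the shell and the picture viewer there is one more tool, called after ">>>" as a command line: name --argument value ..., lists and objects as JSON in quotes. arm_command: Moves the arm, as the interface text tells. Its arguments: {"type":"object","properties":{"series":{"type":"string"},"squeeze":{"type":"number"}},"required":["series"]}

```bash
mkdir -p pics; ls; python3 - <<'E'
from cell import telemetry,cams,env
import cv2,numpy as np
s=telemetry.get_obs();print(s['time_s'],s['tool_pos'],s['tool_rot'],s['force'],s['grip_width'])
a=cams.read_camera('top');b=cams.read_camera('scene')
cv2.imwrite('pics/top0.png',a);cv2.imwrite('pics/scene0.png',b)
for n in('top','scene','wrist'):print(n,cams.calibration(n))
E
```

```text
pics
0.0 [ 0.15484603 -0.6307053   0.22145796] [-1.79890053e+02  6.35983173e-03  1.38012505e+01] [-0.28274755  0.021235   -0.43691436] 0.08714258235903738
top {'K': array([[402.7332581 ,   0.        , 252.88312607],
       [  0.        , 402.7332581 , 190.05926665],
       [  0.        ,   0.        ,   1.        ]]), 'dist': array([-0.00239477,  0.        ,  0.        ,  0.        ,  0.        ]), 'origin': array([ 0.3680559 , -0.01473747,  1.17611409]), 'rotation': array([-1.76060864e+02, -3.88238577e-02, -8.83833458e+01])}
scene {'K': array([[500.02258248,   0.        , 245.5323376 ],
       [  0.        , 500.02258248, 186.13354248],
       [  0.        ,   0.        ,   1.        ]]), 'dist': array([-0.06485282,  0.        ,  0.        ,  0.        ,  0.        ]), 'origin': array([-0.29988028,  0.71570969,  0.81703506]), 'rotation': array([-126.77051731,    1.23069147, -135.35411298])}
wrist {'K': array([[291.98792941,   0.        , 257.2735043 ],
       [  0.        , 291.98792941, 188.29457903],
       [  0.        ,   0.        ,   1.        ]]), 'dist': array([-0.01865102,  0.        ,  0.        ,  0.        ,  0.        ]), 'hand_eye': array([[ 6.12794377e-05, -9.64155012e-01, -2.65339611e-01,
         7.28691915e-02],
       [ 9.99999545e-01, -1.93403600e-04,  9.33710797e-04,
        -7.88064819e-06],
       [-9.51559580e-04, -2.65339548e-01,  9.64154562e-01,
        -1.63475741e-01],
       [ 0.00000000e+00,  0.00000000e+00,  0.00000000e+00,
         1.00000000e+00]])}
```

View pics/top0.png

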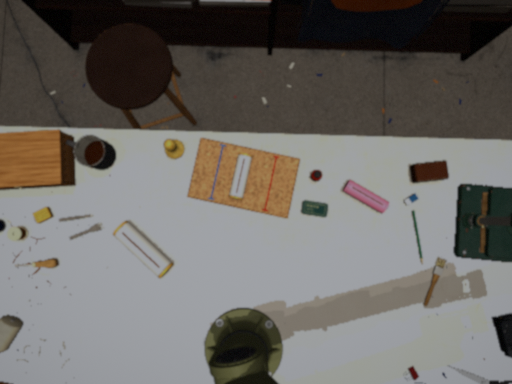

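View pics/scene0.png

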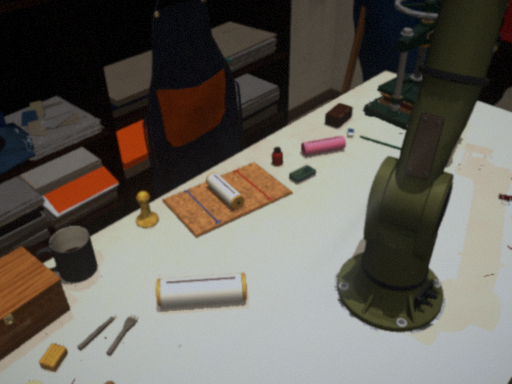

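```bash
cat > h.py <<'E'
import numpy as np,cv2
from scipy.spatial.transform import Rotation as Ro
from cell import telemetry,cams,env
def rpy(r):return Ro.from_euler('xyz',r,degrees=True).as_matrix()
def cam(n,s=None):
    c=cams.calibration(n)
    if n=='wrist':
        T=np.eye(4);T[:3,:3]=rpy(s['tool_rot']);T[:3,3]=s['tool_pos'];M=T@c['hand_eye'];R,o=M[:3,:3],M[:3,3]
    else:R,o=rpy(c['rotation']),np.array(c['origin'])
    return c['K'],c['dist'],R,o
def proj(C,P):
    K,d,R,o=C
    return cv2.projectPoints(((np.atleast_2d(P)-o)@R).astype(float),np.zeros(3),np.zeros(3),K,d)[0][:,0]
def back(C,uv,z):
    K,d,R,o=C
    p=cv2.undistortPoints(np.array(uv,float).reshape(-1,1,2),K,d)[:,0]
    r=np.c_[p,np.ones(len(p))]@R.T
    return o+r*((np.array(z)-o[2])/r[:,2])[:,None]
E
python3 - <<'E'
from h import *
s=telemetry.get_obs()
for n in('top','scene'):
    C=cam(n);print(n,proj(C,[[0,0,0],s['tool_pos'],[.155,-.631,0]]))
C=cam('top')
names='bar_a bar_b redA redB blueA blueB bottle tin weight'.split()
uv=[[245,157],[235,196],[276,154],[266,212],[222,145],[211,199],[316,174],[314,209],[174,150]]
for n,p in zip(names,back(C,uv,[.048,.048]+[.008]*4+[.03,.016,.03])):print(n,p.round(3))
a=cv2.imread('pics/top0.png')[125:230,160:340];cv2.imwrite('pics/crop.png',cv2.resize(a,None,fx=4,fy=4,interpolation=cv2.INTER_CUBIC))
E
```

```text
top [[243.79668208 346.95258013]
 [514.4135444  316.96382729]
 [464.59320237 298.01048814]]
scene [[388.93873179 288.12076033]
 [473.20297555  79.14553367]
 [455.69179899 146.31457003]]
bar_a [0.539 0.012 0.048]
bar_b [0.428 0.036 0.048]
redA [ 0.556 -0.078  0.008]
redB [ 0.386 -0.053  0.008]
blueA [0.578 0.081 0.008]
blueB [0.419 0.108 0.008]
bottle [ 0.498 -0.192  0.03 ]
tin [ 0.398 -0.191  0.016]
weight [0.556 0.216 0.03 ]
```

View pics/crop.png

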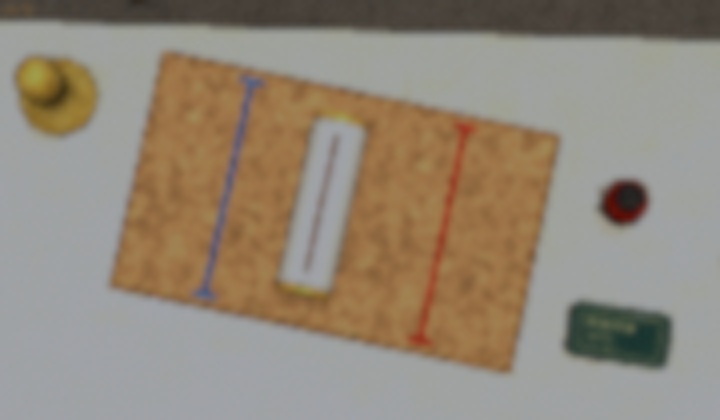

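Could be the bar: white bar on the board (top 240,176), larger white cylinder (143,248), pink cylinder (365,196). The one on the board is the smaller of the white ones, and the crop confirms it: brass caps, dark stripe, lying between blue (left) and red (right). Next I move the arm over the board.

>>> arm_command --series "19 -29 0 0 0;19 -29 0 0 0;19 -29 0 0 0;19 -29 0 0 0;25 -18 0 0 0;25 -18 0 0 0;25 -18 0 0 0;25 -18 0 0 0;25 -18 0 0 0;25 -18 0 0 0;22 -24 0 0 0;22 -24 0 0 0;22 -24 0 0 0;22 -24 0 0 0;22 -24 0 0 0;22 -24 0 0 0;22 -24 0 0 0;22 -24 0 0 0;22 -24 0 0 0"

```text
time_s: 1.68
tool_pos: [0.462, -0.1013, 0.2224]
tool_rot: [180.0, 0.0, 13.8]
force: [1.3, 0.9, -0.5]
grip_width: 0.087
grasp_force: 0.0
```

>>> arm_command --series "13 -24 0 0 70;13 -24 0 0 70;13 -24 0 0 70;0 0 2 -0.117 70;0 0 2 -0.117 70;0 0 2 -0.117 70;0 0 2 -0.117 70;0 0 2 -0.117 70;0 0 2 -0.117 70;0 0 2 -0.117 70;0 0 2 -0.117 70;0 0 2 -0.117 70;0 0 2 -0.117 70;0 0 0 0 70;0 0 0 0 70"

```text
time_s: 2.93
tool_pos: [0.4822, -0.0236, 0.2022]
tool_rot: [-180.0, 0.0, 80.6]
force: [-0.5, -0.3, 0.3]
grip_width: 0.0631
grasp_force: 0.0
```

```bash
python3 - <<'E'
from h import *
s=telemetry.get_obs();print({k:np.round(s[k],3) for k in s})
a=cams.read_camera('wrist');cv2.imwrite('pics/w1.png',a)
cv2.imwrite('pics/w1b.png',cv2.resize(a,(800,600),interpolation=cv2.INTER_CUBIC))
E
```

```text
{'time_s': np.float64(2.933), 'qpos': array([ 41.796,   0.183, -41.753, 106.438,   0.125,  73.464,  -9.347]), 'joint_velocities': array([ 0.082, -0.142,  0.104, -0.353, -0.023,  0.037, -0.69 ]), 'effort': array([-2.0000e-03, -2.3520e+01, -6.2000e-02, -3.0447e+01, -5.9000e-02,
        3.4000e-02,  2.2000e-01]), 'tool_pos': array([ 0.482, -0.024,  0.202]), 'tool_rot': array([-1.79962e+02,  4.00000e-03,  8.06450e+01]), 'force': array([-0.534, -0.312,  0.253]), 'wrist_torque': array([-0.046, -0.09 , -0.027]), 'grasp_force': np.float64(0.0), 'grip_width': np.float64(0.063)}
```

View pics/w1b.png

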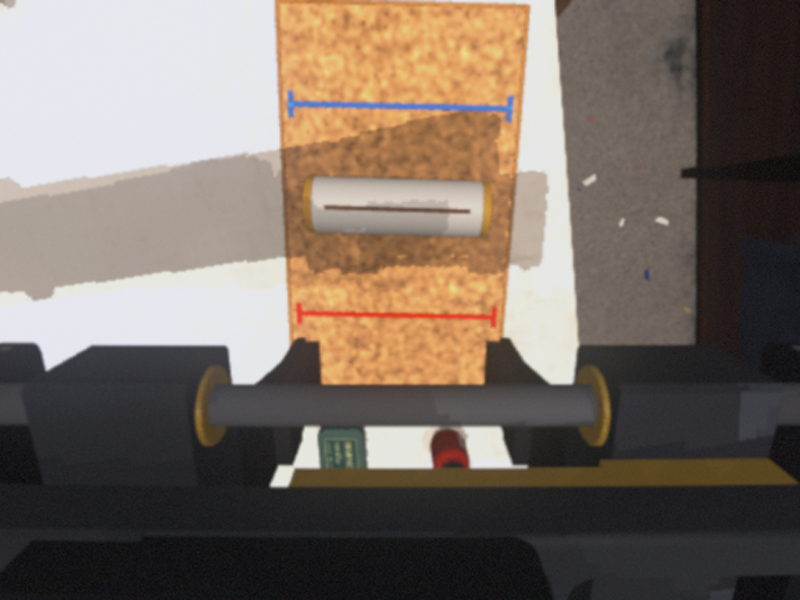

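The wrist view shows the bar (800-px picture: 398,207, stripe on top), the red line below it at (397,315) and the blue one above at (400,105). Bottle and tin lie beyond red.

```bash
cat > meas.py <<'E'
from h import *
def edges(hsv,c,r0,r1):
    # subpixel sat crossings along column c
    p=cv2.GaussianBlur(hsv[:,:,1],(3,1),0).astype(float)[r0:r1,c];m=p<85
    i=np.where(m)[0]
    if len(i)<10:return None
    a,b=i[0],i[-1]
    if a==0 or b==len(p)-1:return None
    f=lambda j,k:j+(85-p[j])/(p[k]-p[j])*(k-j)
    return r0+f(a,a-1),r0+f(b,b+1)
def bar(img,C,c0,c1,r0,r1,zc=.028):
    hsv=cv2.cvtColor(img,cv2.COLOR_BGR2HSV);K,d,R,o=C;P=[]
    for c in range(c0,c1,3):
        e=edges(hsv,c,r0,r1)
        if e is None:continue
        q=cv2.undistortPoints(np.array([[c,e[0]],[c,e[1]]],float).reshape(-1,1,2),K,d)[:,0]
        v=np.c_[q,[1,1]];v/=np.linalg.norm(v,axis=1)[:,None]
        r=R@(v[0]+v[1]);P.append(np.r_[o+r*((zc-o[2])/r[2]),e])
    return np.array(P)
def line(img,C,kind,box):
    b,g,r=[img[:,:,i].astype(int) for i in range(3)]
    m=((r-g>70)&(abs(g-b)<45)) if kind=='r' else ((b-r>25))
    k=np.zeros(m.shape,bool);x0,x1,y0,y1=box;k[y0:y1,x0:x1]=1;m&=k
    v,u=np.where(m);return back(C,np.c_[u,v],np.full(len(u),.008))
def fit(P):
    P=P[:,:2];m=P.mean(0);d=np.linalg.svd(P-m)[2][0];d*=np.sign(d[0])
    e=abs((P-m)@[-d[1],d[0]]);k=e<2.5*np.median(e)+1e-4
    P=P[k];m=P.mean(0);d=np.linalg.svd(P-m)[2][0];d*=np.sign(d[0])
    t=(P-m)@d;return m+d*(t.max()+t.min())/2,d,np.degrees(np.arctan2(d[1],d[0])),np.ptp(t),k.sum()
E
python3 - <<'E'
from meas import *
s=telemetry.get_obs();C=cam('wrist',s);a=cv2.imread('pics/w1.png')
r=fit(line(a,C,'r',(186,322,190,212)));print('red',r)
b=fit(line(a,C,'b',(180,332,55,80)));print('blue',b)
B=bar(a,C,212,302,105,165);f=fit(B);print('bar',f,(B[:,4]-B[:,3]).round(1)[::5])
d=r[1];n=np.array([-d[1],d[0]])
print('blue-red',(b[0]-r[0])@n,'bar-red',(f[0]-r[0])@n,'along',(f[0]-r[0])@d)
print(back(C,[[196,131],[314,134]],[.028,.028]))
E
```

```text
red (array([ 0.47050157, -0.06578979]), array([ 0.98292807, -0.18399027]), np.float64(-10.602268484049297), np.float64(0.16516133100448244), np.int64(458))
blue (array([0.49993702, 0.09236381]), array([ 0.98277256, -0.18481907]), np.float64(-10.650583841287693), np.float64(0.1641182071895479), np.int64(474))
bar (array([0.4882768 , 0.02196397]), array([ 0.98179242, -0.18995694]), np.float64(-10.95027154413035), np.float64(0.09931187472943102), np.int64(30)) [36.  36.2 36.3 36.  36.2 36. ]
blue-red 0.16086944349879445 bar-red 0.08952609963687765 along 0.0013259371065409886
[[0.42146583 0.03417338 0.028     ]
 [0.55386384 0.00895655 0.028     ]]
```

>>> arm_command --series "0 0 0 0.022 70;25.5 -1.5 0 0 70;25.5 -1.5 0 0 70;0 0 30 0 70;0 0 30 0 70;0 0 30 0 70;0 0 30 0 70;0 0 20 0 70;0 0 6 0 70;0 0 2 0 70;0 0 0 0 70;0 0 0 0 70"

```text
time_s: 3.98
tool_pos: [0.4902, 0.0271, 0.056]
tool_rot: [179.9, -0.0, 79.5]
force: [-0.8, 0.6, -0.2]
grip_width: 0.063
grasp_force: 0.0
```

>>> arm_command --series "0 0 2 0 70;0 0 2 0 70;0 0 1 0 70;0 0 0 0 70;0 0 0 0 70"

```text
time_s: 4.4
tool_pos: [0.4888, 0.027, 0.0496]
tool_rot: [180.0, 0.0, 79.6]
force: [-0.5, -0.1, -0.4]
grip_width: 0.0633
grasp_force: 0.0
```

>>> arm_command --series "0 0 1 0 70;0 0 1 0 70;0 0 0 0 70;0 0 0 0 70"

```text
time_s: 4.73
tool_pos: [0.4891, 0.0273, 0.0483]
tool_rot: [180.0, 0.0, 79.6]
force: [-2.8, 0.1, 6.6]
grip_width: 0.0633
grasp_force: 3.2
```

>>> arm_command --series "-3 0 0 0 70;-4 0 0 0 70;-4 0 0 0 70;-4 0 0 0 70;-4 0 0 0 70;-3 0 0 0 70;0 0 0 0 70"

```text
time_s: 5.32
tool_pos: [0.4848, 0.005, 0.0482]
tool_rot: [-180.0, 0.0, 79.5]
force: [-3.1, -0.4, 7.3]
grip_width: 0.0631
grasp_force: 3.6
```

```bash
cat > look.py <<'E'
import sys
from meas import *
s=telemetry.get_obs();C=cam('wrist',s);a=cams.read_camera('wrist');cv2.imwrite('pics/'+sys.argv[1]+'.png',a)
r0=np.array([.4705,-.0658]);d=np.array([.98293,-.18399]);n=np.array([-d[1],d[0]])
tp=s['tool_pos'][:2];print('tcp across,along',((tp-r0)@n*1e3).round(1),((tp-r0)@d*1e3).round(1),s['tool_pos'],s['force'],s['time_s'])
E
python3 look.py w2
```

```text
tcp across,along 72.2 1.0 [0.48479144 0.0050157  0.04824638] [-3.07664683 -0.4243105   7.32798443] 5.3167
```

View pics/w2.png

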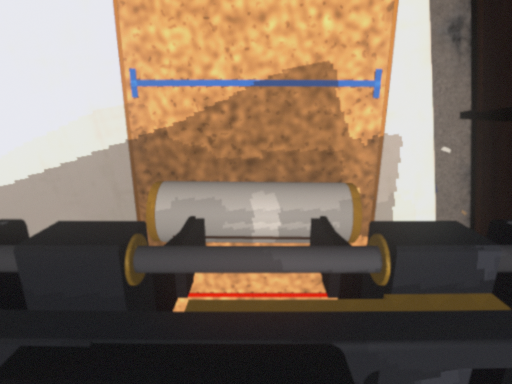

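The view shows the bar rolled toward red with no slip: the stripe has gone round to (258,238) and the rear edge is at row 182. I'll carry on in strokes of 12 mm.

>>> arm_command --series "0 0 -6 0 70;12 0 0 0 70;0 0 4 0 70;0 0 2 0 70;0 0 0 0 70;-5 0 0 0 70;-5 0 0 0 70;-5 0 0 0 70;-5 0 0 0 70;-4 0 0 0 70;0 0 -6 0 70;12 0 0 0 70;0 0 4 0 70;0 0 2 0 70;0 0 0 0 70;-6 0 0 0 70;-6 0 0 0 70;-6 0 0 0 70;-6 0 0 0 70;0 0 0 0 70"

```text
time_s: 7.03
tool_pos: [0.4801, -0.0198, 0.0482]
tool_rot: [-179.9, 0.1, 79.5]
force: [-3.6, 0.8, 11.6]
grip_width: 0.0631
grasp_force: 5.6
```

```bash
cat >> look.py <<'E'
# axis position across the line from the bar's rear silhouette edge
K,D,R,o=C;oy=(o[:2]-r0)@n;oz=o[2];hsv=cv2.cvtColor(a,cv2.COLOR_BGR2HSV)
sat=cv2.GaussianBlur(hsv[:,:,1],(3,3),0).astype(float);O=[]
for c in range(195,325,5):
    p=sat[120:,c];i=np.where((p[:-3]<85)&(p[1:-2]<85)&(p[2:-1]<85))[0]
    if not len(i) or i[0]==0:continue
    j=i[0];v=120+j-(85-p[j])/(p[j-1]-p[j])
    q=cv2.undistortPoints(np.array([[[c,v]]],float),K,D)[0,0];w=R@[q[0],q[1],1]
    y,z=w[:2]@n,w[2];th=np.arctan2(y,-z)           # angle from straight down
    h=oz-.028;yc=oy+h*np.tan(th)-.020/np.cos(th)
    t=h/(-z);O.append([(o[:2]+w[:2]*t-r0)@d*1e3,yc*1e3])
O=np.array(O);pf=np.polyfit(*O.T,1);k=abs(np.polyval(pf,O[:,0])-O[:,1])<1;pf=np.polyfit(*O[k].T,1)
print('bar across',pf[1].round(2),'angle deg',np.degrees(np.arctan(pf[0])).round(2),len(O),k.sum(),'force',s['force'])
E
sed 's/s=telemetry.get_obs();C=cam(.wrist.,s);a=cams.read_camera(.wrist.);[^;]*$/s=dict(tool_pos=np.array([.48479144,.0050157,.04824638]),tool_rot=np.array([180,0,79.5]),force=0,time_s=0);C=cam("wrist",s);a=cv2.imread("pics\/w2.png")/' look.py > old.py; python3 old.py; python3 look.py w3
```

```text
tcp across,along 72.2 1.0 [0.48479144 0.0050157  0.04824638] 0 0
bar across 78.27 angle deg -0.38 26 26 force 0
tcp across,along 47.0 0.9 [ 0.48007192 -0.01978755  0.04816726] [-3.58707162  0.77331468 11.60332399] 7.0333
bar across 50.03 angle deg -0.46 26 26 force [-3.58707162  0.77331468 11.60332399]
```

>>> arm_command --series "0 0 -6 0 70;9 0 0 0 70;0 0 4 0 70;0 0 2 0 70;0 0 0 0 70;-6 0 0 0 70;-6 0 0 0 70;-6 0 0 0 70;-5 0 0 0 70;0 0 0 0 70;0 0 -6 0 70;12 0 0 0 70;0 0 4 0 70;0 0 2 0 70;0 0 0 0 70;-6 0 0 0 70;-6 0 0 0 70;-6 0 0 0 70;-4 0 0 0 70;0 0 0 0 70"

```text
time_s: 8.75
tool_pos: [0.4757, -0.043, 0.0481]
tool_rot: [-179.9, 0.1, 79.6]
force: [-4.9, 0.5, 13.3]
grip_width: 0.0632
grasp_force: 6.4
```

```bash
python3 look.py w4
```

```text
tcp across,along 23.4 0.9 [ 0.47573101 -0.04296746  0.0481328 ] [-4.88161832  0.51033057 13.29344677] 8.75
bar across 25.55 angle deg -0.55 26 26 force [-4.88161832  0.51033057 13.29344677]
```

>>> arm_command --series "0 0 -6 0 70;8 0 0 0 70;0 0 4 0 70;0 0 1 0 70;0 0 0 0 70;-6 0 0 0 70;-6 0 0 -0.004 70;-6 0 0 -0.004 70;-4 0 0 -0.004 70;0 0 0 0 70;0 0 -5 0.006 70;11 0 0 0.006 70;0 0 4 0 70;0 0 1 0 70;0 0 0 0 70;-5 0 0 0 70;-5 0 0 -0.004 70;-4 0 0 -0.004 70;0 0 0 0 70;0 0 0 0 70"

```text
time_s: 10.47
tool_pos: [0.4727, -0.0591, 0.0484]
tool_rot: [-180.0, 0.0, 80.0]
force: [-0.3, 0.5, 1.6]
grip_width: 0.0629
grasp_force: 0.8
```

```bash
python3 look.py w5
```

```text
tcp across,along 6.9 0.9 [ 0.47268944 -0.05914686  0.04840124] [-0.3289308   0.46659232  1.61314734] 10.4667
bar across 6.09 angle deg -0.51 26 26 force [-0.3289308   0.46659232  1.61314734]
```

>>> arm_command --series "0 0 0.7 0 70;0 0 0 0 70;-3 0 0 0 70;-3 0 0 -0.006 70;-3 0 0 -0.006 70;-2.5 0 0 0 70;0 0 0 0 70;0 0 0 0 70;0 0 -5 0 70;0 0 -25 0 70;0 0 -40 0 70;30 0 -40 0 70;30 0 -40 0 70;0 0 0 0 70;0 0 0 0 70;0 0 0 0 70"

```text
time_s: 11.85
tool_pos: [0.4789, -0.0209, 0.1841]
tool_rot: [-180.0, 0.1, 80.7]
force: [-0.4, -0.6, -0.1]
grip_width: 0.0631
grasp_force: 0.0
```

```bash
python3 look.py w6 | head -1; python3 -c "
import cv2;a=cv2.imread('pics/w6.png');cv2.imwrite('pics/w6b.png',cv2.resize(a,(800,600),interpolation=cv2.INTER_CUBIC))"
```

```text
tcp across,along 45.7 -0.0 [ 0.47887724 -0.02085852  0.18406056] [-0.35209525 -0.60425459 -0.14995234] 11.85Traceback (most recent call last):
  File "look.py", line 17, in <module>
    O=np.array(O);pf=np.polyfit(*O.T,1);k=abs(np.polyval(pf,O[:,0])-O[:,1])<1;pf=np.polyfit(*O[k].T,1)
                                                                                 ~~~~~~~~~~^^^^^^^^^^^
    raise TypeError("expected non-empty vector for x")
TypeError: expected non-empty vector for x
```

View pics/w6b.png

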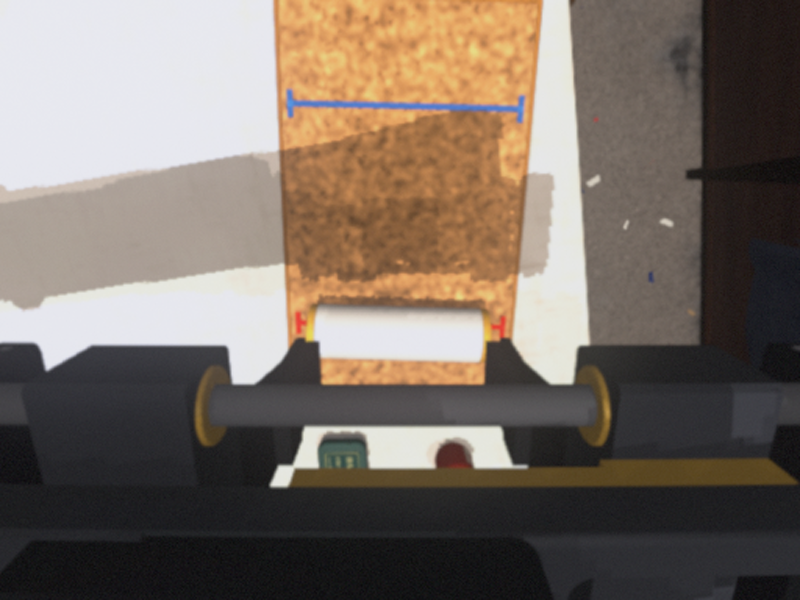

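The bar now covers the red line, with the red ticks showing at both ends (800-px picture: 301,322 and 501,327). Next I measure it against the blue and red lines in this same picture.

```bash
cat > fin.py <<'E'
import sys
from meas import *
s=dict(tool_pos=np.array(eval(sys.argv[2])),tool_rot=np.array(eval(sys.argv[3]))) if len(sys.argv)>2 else telemetry.get_obs()
C=cam('wrist',s);a=cv2.imread('pics/'+sys.argv[1]+'.png')
b=fit(line(a,C,'b',(180,340,55,80)));print('blue',b)
d=b[1];n=np.array([-d[1],d[0]]);r0=b[0]-.160*n
B=bar(a,C,208,306,183,240);f=fit(B);print('bar',f,(B[:,4]-B[:,3]).round(1)[::6])
rp=line(a,C,'r',(186,326,195,222))[:,:2];q=(rp-r0)@np.c_[d,n]*1e3
for sg in(-1,1):
    k=q[:,0]*sg>60;t=q[k];print('tick',k.sum(),t.min(0).round(1),t.max(0).round(1),t.mean(0).round(1))
print('across(blue ref)',((f[0]-r0)@n*1e3).round(2),'across(first red)',((f[0]-[.4705,-.0658])@[.184,.983]*1e3).round(2),'dang',f[2]-b[2])
E
python3 fin.py w6
```

```text
blue (array([0.49902376, 0.09171475]), array([ 0.98266111, -0.18541073]), np.float64(-10.685079800447584), np.float64(0.16304501554987869), np.int64(528))
bar (array([ 0.46978412, -0.06536027]), array([ 0.98162031, -0.19084435]), np.float64(-11.002063614059308), np.float64(0.1114344072809907), np.int64(33)) [35.1 35.2 35.4 35.3 35.1 35.2]
tick 71 [-82.2  -9.5] [-74.5   8.7] [-79.3  -0.3]
tick 85 [72.5 -9.5] [83.2 10. ] [78.8  0.1]
across(blue ref) 0.23 across(first red) 0.3 dang -0.31698381361172423
```

```bash
python3 -c "
from cell import env;print(env.sign_off())"
```

```text
the job is handed in; nothing more can be done
None
```

The white bar rests along the red line, about 0.3 mm off centre across it and 0.3° off parallel as measured from the wrist camera. It was moved only by rolling strokes on its top, the arm is clear of it, and the job was handed in at about 12 s.

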